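# Change the lit lamp on the shop display

### The job

A customer wants to see the ball-shaped lamp lit instead of the tube-shaped one: with the fingertips, gently press the raised half of the rocker switch on each of these two lamps until it is fully over, so that the tube lamp is off and the ball lamp is on (either order), then take the hand away. Do not touch the lamps' glass, do not lift or shift the lamps, and leave the cone lamp untouched and all the other goods where they stand.

Things in the scene. Friction and masses are not known exactly. Their poses are not given: they have to be found in the camera images.
- globe_lamp: Loose cordless lamp, 0.7 kg: dark wooden block 220 x 90 mm, 40 mm high; near its +x end, on a brass holder, an opal white glass ball 90 mm wide, top 151 mm above the table; near its -x end a white rocker switch in a brass plate. Origin: middle of the underside; x along the block from switch to glass, y across, z up. The -x end faces the robot (yaw within 0.25 rad).
- tube_lamp: Same build as the globe lamp (block, switch, holder, origin, axes). Its glass is an upright opal white tube 46 mm across, top 185 mm above the table.
- cone_lamp: Same build as the globe lamp (block, switch, holder, origin, axes). Its glass is an opal white cone, 88 mm across at the foot and narrowing upwards, top 165 mm above the table. It is to be left alone.
- globe_glass: The ball-shaped opal glass of the globe lamp, fixed to it (same axes). Origin: middle of the glass's foot, 60 mm above the table, 136 mm from the switch's pivot.
- tube_glass: The tube-shaped opal glass of the tube lamp, fixed to it (same axes). Origin: middle of the glass's foot, 60 mm above the table, 136 mm from the switch's pivot.
- cone_glass: The cone-shaped opal glass of the cone lamp, fixed to it (same axes). Origin: middle of the glass's foot, 60 mm above the table, 136 mm from the switch's pivot.
- globe_switch (a joint): Rocker angle, rad. 0 = off: near half (at the lamp's -x end) sloping up, outer edge 55 mm above the table, far half (towards the glass) level, top 48.5 mm above it. 0.32 = on: the reverse. 2 to 4 N on the raised half tips it, outer edge first; it stays where it is left, so press to the hard stop. Pivot at lamp x = -68 mm, z = 46 mm. Starts at 0, off.
- globe_near (a point): Middle of the top face of the near half of the globe lamp's rocker (the half at the lamp's -x end), 14 mm from the pivot; tips with the rocker. White, 20 mm long, 25 mm wide; the brass plate around is 58 x 40 mm, top 45 mm above the table. Press here for on.
- globe_far (a point): Middle of the top face of the far half of the globe lamp's rocker (the half towards the glass), 14 mm from the pivot; tips with the rocker. White, 20 mm long, 25 mm wide. Press here for off.
- tube_switch (a joint): Rocker angle, rad. 0 = off: near half (at the lamp's -x end) sloping up, outer edge 55 mm above the table, far half (towards the glass) level, top 48.5 mm above it. 0.32 = on: the reverse. 2 to 4 N on the raised half tips it, outer edge first; it stays where it is left, so press to the hard stop. Pivot at lamp x = -68 mm, z = 46 mm. Starts at 0.32, on.
- tube_near (a point): Middle of the top face of the near half of the tube lamp's rocker (the half at the lamp's -x end), 14 mm from the pivot; tips with the rocker. White, 20 mm long, 25 mm wide; the brass plate around is 58 x 40 mm, top 45 mm above the table. Press here for on.
- tube_far (a point): Middle of the top face of the far half of the tube lamp's rocker (the half towards the glass), 14 mm from the pivot; tips with the rocker. White, 20 mm long, 25 mm wide. Press here for off.
- cone_switch (a joint): Rocker angle, rad. 0 = off: near half (at the lamp's -x end) sloping up, outer edge 55 mm above the table, far half (towards the glass) level, top 48.5 mm above it. 0.32 = on: the reverse. 2 to 4 N on the raised half tips it, outer edge first; it stays where it is left, so press to the hard stop. Pivot at lamp x = -68 mm, z = 46 mm. Starts at 0, off, and is to stay so.
- cone_near (a point): Middle of the top face of the near half of the cone lamp's rocker (the half at the lamp's -x end), 14 mm from the pivot; tips with the rocker. White, 20 mm long, 25 mm wide; the brass plate around is 58 x 40 mm, top 45 mm above the table. Press here for on.
- cone_far (a point): Middle of the top face of the far half of the cone lamp's rocker (the half towards the glass), 14 mm from the pivot; tips with the rocker. White, 20 mm long, 25 mm wide. Press here for off.
- candle_jar: Bystander: white ceramic candle jar with a wooden lid, 66 mm across, 80 mm high, loose, between two lamps. Origin under its middle.
- cup: Bystander: blue-glazed espresso mug, 62 mm across and 60 mm high, with a handle, loose, between two lamps. Origin under its middle.
- deer: Bystander: dark metal deer 122 mm high on a wooden foot 70 x 40 mm, loose, beyond the lamps. Origin under the foot's middle.
- bottle: Bystander: clear water bottle with a black label, 62 mm across, 190 mm high, loose, beyond the lamps. Origin under its middle.
- card_holder: Bystander: light wooden block 30 x 62 x 16 mm with a blank upright card, 59 mm high in all, loose, on the robot's side of the lamps. Origin under its middle.
- dish: Bystander: small terracotta dish, 72 mm across, 26 mm high, loose, on the robot's side of the lamps. Origin under its middle.

How it is judged (in metres and radians):
At the end, for the whole second after the job is handed in: The globe (ball) lamp's rocker is over to on (above 0.24 rad), the tube lamp's over to off (below 0.08 rad), the cone lamp's still off (below 0.08 rad); the lamps stand upright and still within 20 mm of where they began, and so do the other goods (value of joint globe_switch above 0.24 rad and value of joint each of tube_switch, cone_switch below 0.08 rad and distance of each of globe_lamp, tube_lamp, cone_lamp, candle_jar, cup, deer, bottle, card_holder, dish from where it was at the start of the episode below 0.02 m and angle between each of globe_lamp, tube_lamp, cone_lamp's own z axis and vertical below 0.05 rad and linear speed of each of globe_lamp, tube_lamp, cone_lamp below 0.02 m/s and angle between each of candle_jar, cup, deer, bottle, card_holder, dish's own z axis and vertical below 0.1 rad); the robot touches nothing.
It fails at once if the cone lamp is touched, or its switch moves (contact force between any of the fingers, the arm and cone_lamp above 0.5 N or value of joint cone_switch above 0.1 rad).
It fails at once if a lamp's glass is touched (contact force between any of the fingers, the arm and globe_glass above 0.5 N or contact force between any of the fingers, the arm and tube_glass above 0.5 N or contact force between any of the fingers, the arm and cone_glass above 0.5 N).
It fails at once if a lamp is shoved more than 20 mm, tipped or lifted (distance of any of globe_lamp, tube_lamp, cone_lamp from where it was at the start of the episode above 0.02 m or angle between any of globe_lamp, tube_lamp, cone_lamp's own z axis and vertical above 0.12 rad or height (world z) of any of globe_lamp, tube_lamp, cone_lamp above 0.012 m).
It fails at once if a lamp is pressed harder than 30 N (contact force between any of the fingers, the arm and globe_lamp above 30 N or contact force between any of the fingers, the arm and tube_lamp above 30 N).
It fails at once if a bystander is moved more than 20 mm, lifted or tipped (distance of any of candle_jar, cup, deer, bottle, card_holder, dish from where it was at the start of the episode above 0.02 m or angle between any of candle_jar, cup, deer, bottle, card_holder, dish's own z axis and vertical above 0.25 rad).
It also fails if it takes over 48 s, if anything falls off the work surface, if the arm or the gripper's body presses on something with over 40 N, if the wrist force passes 120 N, or if a joint passes its speed limit or range.

### The arm

A 6-joint arm with a two-finger parallel gripper is mounted at the origin on the work surface. World frame = base frame: x ahead of the robot, y to its left, z up, the work surface at z = 0. Lengths are in mm, angles in rad, forces in N, time in s.
With the tool pointing down it reaches from about 275 to 975 mm from the base axis. Payload 8.4 kg.
Tool frame: the origin (TCP) lies midway between the tips of the shut fingers; the grasp point (between the pads) lies 19 mm behind it (ctrl.hold_point_z is the z of the grasp point in the tool frame, in mm); z points along the fingers, y is the line along which they close (so a half turn about z gives the same grasp; the last joint's range is limited). The gripper opens to 92 mm and grips with 3 to 60 N. Pads are 20 mm wide; open, the fingers measure 128 mm over their backs; the gripper's body (75 mm by 189 mm) begins 69 mm behind the grasp point.
Start: joints at [-1.236, 0.353, 1.633, -0, 1.155, -0.002], TCP at [206.541, -589.888, 178.883] pointing down, gripper open.
Joint ranges: [-2.63, 2.63], [-0.92, 2.1], [0.06, 2.66], [-1.3, 4.44], [0, 2.69], [-3.02, 3.02]. Speed limits (rad/s): [2.22, 2.22, 2.79, 3.14, 3.14, 3.14].

### API

Orientations are given as a unit quaternion [w, x, y, z].
In Python, from rig import monitor, optics, ctrl gives the robot as it stands. The module is installed in compiled form; this text tells all that it offers.
- The arm moves only by the tool arm_command, never from a script. Its argument "series" is a list of rows, each an object of numbers: "tx", "ty", "tz": the shift along the tool's x, y, z scaled (see below); "ax", "ay", "az": the turn, a rotation vector about the tool's x, y, z scaled (see below); "jaw": the opening, from -1 (shut) to 1 (fully open). A call has 1 to 8 rows; each row shifts and turns the commanded pose from where the row before left it, along the tool's axes as they then stand; what a row does not reach is not made up. The controller multiplies each number of a shift by 0.6 m and each number of a turn by 0.5 rad. A row lasts 1/8 s, in which the tool goes at most 62.5 mm and 10.7 degrees, less where a joint would pass 70% of its speed; a pose out of reach is approached as far as the arm can. A call with a number of a shift or a turn outside -1 to 1 is refused whole. A call with a gripper value outside its range is refused whole. The fingers move at their own pace and stop on an object; the grip force is fixed at half the most. Time passes only in rows, so rows that do not move let the fingers close. It gives the time, the measured TCP pose, the force, the opening and the grip force at its end, in the units of the state.
- monitor.sense(): the state, without advancing time (a new reading comes with each control period).
- optics.get_image(name): name is "side" or "top" or "wrist"; returns a dict with "img" (420x560x3 uint8, red, green, blue), "camera_matrix" (3x3 intrinsics, pixels), "extrinsics" (4x4, takes a point from world to camera coordinates). Camera axes: x right, y down, z forward; pixel columns grow to the right and rows downward; lengths in mm; the calibration is good to about 2 mm. The wrist camera is an equidistant fisheye: a pixel r from the principal point sees the ray r / f radians off the axis. A picture is of the moment at which its call begins. There is no depth.
- ctrl.hand_in(): hands the job in; it is judged then, once.
The state is a dict: "time_s": time; "qpos": joint angles; "joint_vel": joint speeds; "tau": joint torques, N m; "position": TCP position; "ee_rot": TCP orientation; "ft_force": force on the tool from outside, world axes, zero at the start; "ft_torque": the same for the moment, N m; "opening": opening from 0.0 (shut) to 1.0 (fully open); "finger_force": force on a finger pad.
Only numpy, scipy, OpenCV 4.12 (cv2) and the standard library are available. Lean on these libraries where they do the work, as an engineer would, in place of code of your own. Each camera call takes 0.05 s, during which the arm holds its last target. There are 200 camera calls.

## Working session

There is one attempt and no reset: what is moved stays moved. The work goes in short steps, Python scripts to look and compute and a tool call to move; the robot and the scene stay as the last step left them, time stands still between calls to the robot, and variables do not carry over. Pictures are saved under pics/ and viewed, at most 10 in all, crops included, and the job is handed in when it is done.

Besides the shell and the picture viewer there is one more tool, called after ">>>" by a JSON object that holds its "op" and its "data". arm_command: Moves the arm, as the interface text tells. Shifts and turns lie within -1 to 1; 1 stands for 0.6 m of shift or 0.5 rad of turn. Its arguments: {"type":"object","properties":{"series":{"type":"array","items":{"type":"object","properties":{"tx":{"type":"number"},"ty":{"type":"number"},"tz":{"type":"number"},"ax":{"type":"number"},"ay":{"type":"number"},"az":{"type":"number"},"jaw":{"type":"number"}}}}},"required":["series"]}

```bash
mkdir -p pics
python3 - <<'E'
from rig import monitor, optics, ctrl
import cv2,numpy as np,pickle
d={}
for n in ("side","top"):
    r=optics.get_image(n); d[n]=r
    cv2.imwrite(f"pics/{n}0.png",cv2.resize(r["img"][:,:,::-1],(784,588),interpolation=cv2.INTER_CUBIC))
    print(n,np.round(r["camera_matrix"],1).tolist(),np.round(r["extrinsics"],3).tolist())
pickle.dump(d,open("d.pkl","wb"))
s=monitor.sense();print(s["time_s"],s["position"],s["ee_rot"],s["opening"])
E
```

```text
side [[418.3, 0.0, 278.1], [0.0, 418.3, 209.0], [0.0, 0.0, 1.0]] [[-0.988, -0.154, 0.018, 559.753], [-0.12, 0.685, -0.718, 141.659], [0.098, -0.712, -0.696, 893.882], [0.0, 0.0, 0.0, 1.0]]
top [[456.9, 0.0, 277.4], [0.0, 456.9, 211.4], [0.0, 0.0, 1.0]] [[0.001, -1.0, -0.013, 1.434], [-0.999, -0.001, -0.054, 566.558], [0.054, 0.013, -0.998, 1079.198], [0.0, 0.0, 0.0, 1.0]]
0.1 [ 206.38475993 -589.4190235   178.24562375] [-6.07962573e-04  9.85853186e-01  1.67610007e-01 -1.08265323e-04] 0.9978642463998144
```

View pics/top0.png

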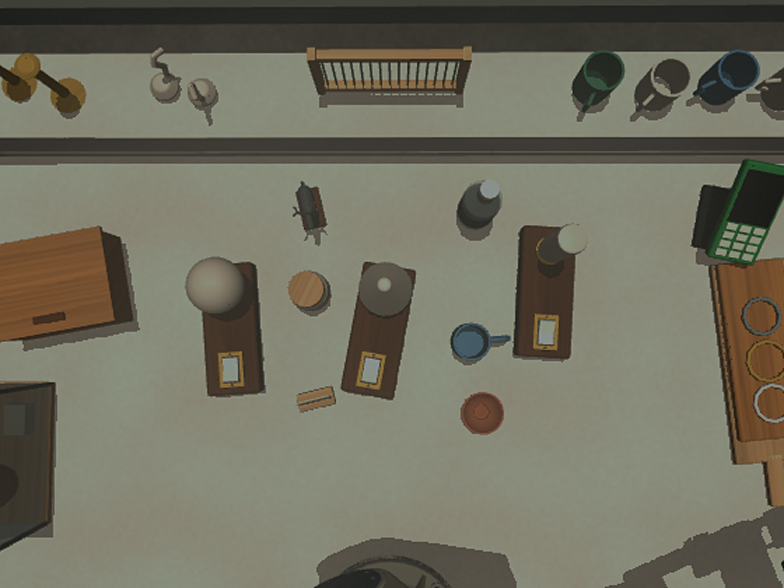

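View pics/side0.png

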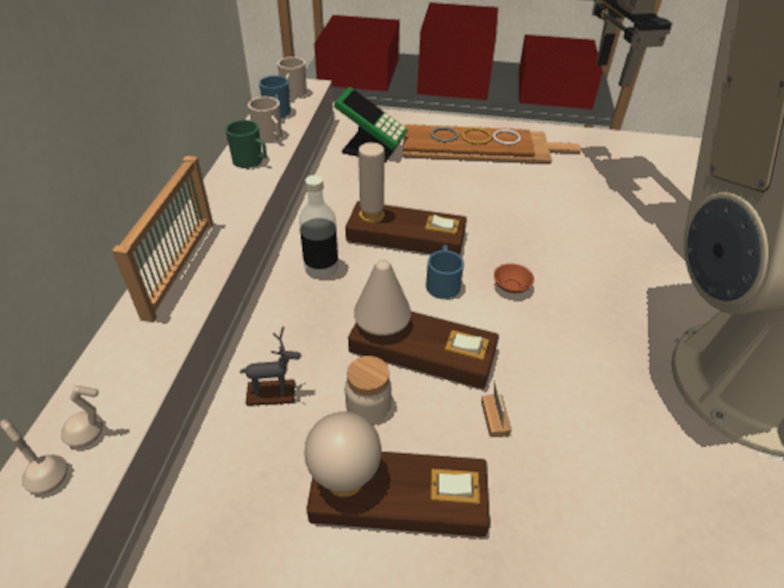

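The top view shows the globe lamp on the left (switch ~(231,370)), the cone in the middle (371,370) and the tube on the right (546,332). The side view agrees. Next I'll locate the brass plates.

```bash
cat > h.py <<'E'
import numpy as np,cv2
def ray(r,uv,z):
    K,E=r["camera_matrix"],r["extrinsics"];R,t=E[:3,:3],E[:3,3]
    c=-R.T@t;d=R.T@np.linalg.inv(K)@np.array([uv[0],uv[1],1.]);return (c+d*(z-c[2])/d[2])[:2]
E
python3 - <<'E'
import pickle,cv2,numpy as np
from h import *
d=pickle.load(open("d.pkl","rb"))
boxes={"top":{"globe":(215,345,250,395),"cone":(350,345,392,392),"tube":(530,310,562,354)},
"side":{"globe":(425,460,488,512),"cone":(440,322,494,368),"tube":(420,205,466,240)}}
for n in boxes:
  hsv=cv2.cvtColor(d[n]["img"],cv2.COLOR_RGB2HSV)
  for l,b in boxes[n].items():
    x0,y0,x1,y1=[int(round(v/1.4)) for v in b]
    p=hsv[y0:y1,x0:x1]
    m=((p[...,2]>95)).astype(np.uint8)
    k,lab,st,_=cv2.connectedComponentsWithStats(m)
    i=1+np.argmax(st[1:,4]); ys,xs=np.nonzero(lab==i)
    cnt=np.array([xs+x0,ys+y0]).T.astype(np.float32)
    W=np.array([ray(d[n],c,45) for c in cnt]).astype(np.float32)
    rc=cv2.minAreaRect(W)
    print(n,l,len(xs),np.round(rc[0],1),np.round(rc[1],1),round(rc[2],1),"mean",W.mean(0).round(1))
    # white rocker
    m=(p[...,2]>150)&(p[...,1]<70); ys,xs=np.nonzero(m)
    if len(xs):
      W=np.array([ray(d[n],(x+x0,y+y0),50) for x,y in zip(xs,ys)]).astype(np.float32);rc=cv2.minAreaRect(W);print("  white",len(xs),np.round(rc[0],1),np.round(rc[1],1),round(rc[2],1),W.mean(0).round(1))
E
```

```text
top globe 375 [443.7 263.8] [57.8 39.6] 0.9 mean [443.9 264.6]
  white 2 [461.2 274.4] [2.3 0. ] 90.1 [461.2 274.4]
top cone 386 [442.3  31.3] [40.  57.9] 78.8 mean [442.4  31.6]
  white 3 [460.4  28.9] [20.9  0.3] 83.8 [460.2  26.2]
top tube 384 [ 506.9 -258. ] [39.3 57.8] 89.3 mean [ 506.4 -258.8]
  white 2 [ 515.1 -247.8] [14.  0.] 169.9 [ 515.1 -247.8]
side globe 819 [445.4 263.2] [60.5 43.2] 4.6 mean [445.4 263.9]
  white 334 [433.  256.2] [72.1 33. ] 25.6 [444.1 262.7]
side cone 462 [445.1  30.8] [45.8 60.6] 79.7 mean [444.8  31.5]
  white 279 [435.8  14.9] [58.7 60.3] 1.6 [437.9  16.7]
side tube 259 [ 508.8 -259.8] [49.6 60.9] 84.9 mean [ 508.9 -258.7]
  white 302 [ 506.8 -278.4] [87.8 70.4] 10.3 [ 506.6 -287.9]
```

>>> {"op": "arm_command", "data": {"series": [{"az":0.25,"jaw":-1},{"az":0.25,"jaw":-1},{"az":0.25,"jaw":-1},{"tx":0.06,"ty":-0.07,"jaw":-1},{"tx":0.06,"ty":-0.07,"jaw":-1},{"tx":0.06,"ty":-0.07,"jaw":-1},{"tx":0.06,"ty":-0.07,"jaw":-1},{"jaw":-1}]}}

```text
invalid input at $.series[0]: expected keys tx, ty, tz, ax, ay, az, jaw
```

>>> {"op": "arm_command", "data": {"series": [{"tx":0,"ty":0,"tz":0,"ax":0,"ay":0,"az":0.25,"jaw":-1},{"tx":0,"ty":0,"tz":0,"ax":0,"ay":0,"az":0.25,"jaw":-1},{"tx":0,"ty":0,"tz":0,"ax":0,"ay":0,"az":0.25,"jaw":-1},{"tx":0.06,"ty":-0.07,"tz":0,"ax":0,"ay":0,"az":0,"jaw":-1},{"tx":0.06,"ty":-0.07,"tz":0,"ax":0,"ay":0,"az":0,"jaw":-1},{"tx":0.06,"ty":-0.07,"tz":0,"ax":0,"ay":0,"az":0,"jaw":-1},{"tx":0.06,"ty":-0.07,"tz":0,"ax":0,"ay":0,"az":0,"jaw":-1},{"tx":0,"ty":0,"tz":0,"ax":0,"ay":0,"az":0,"jaw":-1}]}}

```text
time_s: 1.1
position: [358.7, -424.9, 178.7]
ee_rot: [-0.001, 1.0, -0.017, -0.0]
ft_force: [0.3, -0.9, 0.3]
opening: 0.152
finger_force: 0.0
```

>>> {"op": "arm_command", "data": {"series": [{"tx":0.0663,"ty":-0.0715,"tz":0,"ax":0,"ay":0,"az":0,"jaw":-1},{"tx":0.0663,"ty":-0.0715,"tz":0,"ax":0,"ay":0,"az":0,"jaw":-1},{"tx":0.0663,"ty":-0.0715,"tz":0,"ax":0,"ay":0,"az":0,"jaw":-1},{"tx":0.0663,"ty":-0.0715,"tz":0,"ax":0,"ay":0,"az":0,"jaw":-1},{"tx":0,"ty":0,"tz":0.05,"ax":0,"ay":0,"az":0,"jaw":-1},{"tx":0,"ty":0,"tz":0.05,"ax":0,"ay":0,"az":0,"jaw":-1},{"tx":0,"ty":0,"tz":0.05,"ax":0,"ay":0,"az":0,"jaw":-1},{"tx":0,"ty":0,"tz":0,"ax":0,"ay":0,"az":0,"jaw":-1}]}}

```text
time_s: 2.1
position: [520.3, -262.2, 86.7]
ee_rot: [-0.001, 1.0, -0.019, -0.002]
ft_force: [-0.3, -0.1, 1.1]
opening: 0.001
finger_force: 0.0
```

Run:
```python
from rig import monitor, optics
import cv2,numpy as np
a=optics.get_image("side")["img"][60:260,180:420];b=optics.get_image("wrist")["img"]
a=cv2.resize(a,(480,400),interpolation=cv2.INTER_CUBIC); b=cv2.resize(b,(320,240))
c=np.zeros((400,800,3),np.uint8);c[:,:480]=a;c[:240,480:]=b
cv2.imwrite("pics/h1.png",c[:,:,::-1])
s=monitor.sense();print(s["position"],s["ee_rot"],s["opening"],s["ft_force"])
```

```text
[ 522.37901192 -262.98547296   89.35779006] [ 5.19941791e-05  9.99810844e-01 -1.94492173e-02 -4.20212856e-05] 0.004396131749014553 [ 0.90324753  0.53775599 -0.0919039 ]
```

View pics/h1.png

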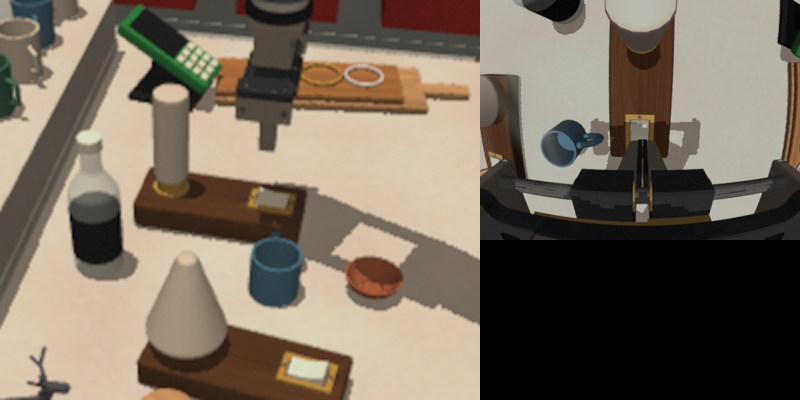

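The fingertips hover over the raised far half of the tube lamp's switch, about 3 mm too far in -y (plate ~640, tips ~643 in the wrist view). I'll correct that and press down in small steps.

>>> {"op": "arm_command", "data": {"series": [{"tx":0.002,"ty":-0.006,"tz":0.025,"ax":0,"ay":0,"az":0,"jaw":-1},{"tx":0,"ty":0,"tz":0.025,"ax":0,"ay":0,"az":0,"jaw":-1},{"tx":0,"ty":0,"tz":0.004,"ax":0,"ay":0,"az":0,"jaw":-1},{"tx":0,"ty":0,"tz":0.004,"ax":0,"ay":0,"az":0,"jaw":-1},{"tx":0,"ty":0,"tz":0.004,"ax":0,"ay":0,"az":0,"jaw":-1},{"tx":0,"ty":0,"tz":0.003,"ax":0,"ay":0,"az":0,"jaw":-1},{"tx":0,"ty":0,"tz":0,"ax":0,"ay":0,"az":0,"jaw":-1}]}}

```text
time_s: 3.08
position: [523.7, -258.6, 49.9]
ee_rot: [0.0, 1.0, -0.019, 0.0]
ft_force: [0.3, 0.0, -0.6]
opening: 0.002
finger_force: 0.0
```

>>> {"op": "arm_command", "data": {"series": [{"tx":0,"ty":0,"tz":0.0015,"ax":0,"ay":0,"az":0,"jaw":-1},{"tx":0,"ty":0,"tz":0,"ax":0,"ay":0,"az":0,"jaw":-1}]}}

```text
time_s: 3.32
position: [523.7, -258.5, 49.0]
ee_rot: [-0.0, 1.0, -0.019, -0.0]
ft_force: [-1.0, -0.4, 0.7]
opening: 0.003
finger_force: 0.0
```

>>> {"op": "arm_command", "data": {"series": [{"tx":0,"ty":0,"tz":0.0015,"ax":0,"ay":0,"az":0,"jaw":-1},{"tx":0,"ty":0,"tz":0,"ax":0,"ay":0,"az":0,"jaw":-1}]}}

```text
time_s: 3.58
position: [523.7, -258.5, 48.0]
ee_rot: [-0.0, 1.0, -0.019, -0.0]
ft_force: [0.4, -0.3, 0.6]
opening: 0.003
finger_force: 0.0
```

>>> {"op": "arm_command", "data": {"series": [{"tx":0,"ty":0,"tz":0.001,"ax":0,"ay":0,"az":0,"jaw":-1},{"tx":0,"ty":0,"tz":0,"ax":0,"ay":0,"az":0,"jaw":-1}]}}

```text
time_s: 3.82
position: [523.7, -258.6, 47.4]
ee_rot: [-0.0, 1.0, -0.019, -0.0]
ft_force: [0.3, 0.1, 0.8]
opening: 0.007
finger_force: 0.0
```

Run:
```python
from rig import monitor, optics
import cv2,numpy as np
a=optics.get_image("side")["img"][120:190,240:350];b=optics.get_image("wrist")["img"][160:400,200:360]
a=cv2.resize(a,(480,306),interpolation=cv2.INTER_CUBIC); b=cv2.resize(b,(320,480))
c=np.zeros((480,800,3),np.uint8);c[:306,:480]=a;c[:,480:]=b
cv2.imwrite("pics/h2.png",c[:,:,::-1])
s=monitor.sense();print(s["position"],s["ft_force"])
```

```text
[ 523.76563036 -258.56141073   47.47463608] [-0.15786866 -0.27919862  0.37416867]
```

View pics/h2.png

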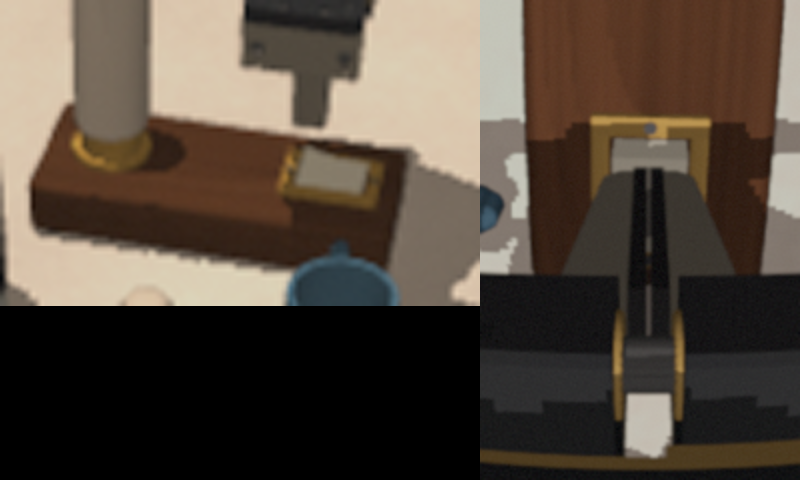

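Run:
```python
import pickle,numpy as np
d=pickle.load(open("d.pkl","rb"))
for n in d:
  K,E=d[n]["camera_matrix"],d[n]["extrinsics"]
  for P in ([523.7,-258.6,47.4],[523.7,-258.6,60],[523.7,-258.6,70],[523.7,-258.6,87],[507.5,-259,46]):
    p=K@(E@np.array(P+[1]))[:3];p=p[:2]/p[2]
    print(n,P,p.round(1),((p-[240,120])*4.36).round())
```

```text
side [523.7, -258.6, 47.4] [309.9 158.4] [305. 167.]
side [523.7, -258.6, 60] [310.2 154.5] [306. 150.]
side [523.7, -258.6, 70] [310.5 151.4] [307. 137.]
side [523.7, -258.6, 87] [311. 146.] [309. 113.]
side [507.5, -259, 46] [316.  159.4] [331. 172.]
top [523.7, -258.6, 47.4] [389.9 229.3] [654. 476.]
top [523.7, -258.6, 60] [391.2 229.2] [659. 476.]
top [523.7, -258.6, 70] [392.2 229.1] [664. 476.]
top [523.7, -258.6, 87] [394. 229.] [672. 475.]
top [507.5, -259, 46] [390.  236.3] [654. 507.]
```

Run:
```python
from rig import optics,monitor
import numpy as np
r=optics.get_image("wrist");K,E=r["camera_matrix"],r["extrinsics"]
print(K.round(1).tolist(),"cam at",(-E[:3,:3].T@E[:3,3]).round(1))
def proj(P):
  c=(E@np.array(list(P)+[1.]))[:3];rr=np.hypot(c[0],c[1]);th=np.arctan2(rr,c[2])
  return (np.array([K[0,2],K[1,2]])+K[0,0]*th*c[:2]/rr).round(1)
print("plate far edge",proj([536.5,-259.5,45]),"seen 285,221")
for z in (47.4,60,70,75,80): print(z,"tip front",proj([533.7,-258.6,z]),"seen 284,245", "width",proj([533.7,-240.6,z])[0],proj([533.7,-276.6,z])[0])
```

```text
[[325.2, 0.0, 283.9], [0.0, 325.2, 210.8], [0.0, 0.0, 1.0]] cam at [ 601.6 -260.6  253.1]
plate far edge [285.8 218. ] seen 285,221
47.4 tip front [284.6 223.1] seen 284,245 width 257.7 311.6
60 tip front [284.7 229.4] seen 284,245 width 256.2 313.2
70 tip front [284.7 234.9] seen 284,245 width 254.8 314.6
75 tip front [284.7 237.9] seen 284,245 width 254.1 315.4
80 tip front [284.8 241. ] seen 284,245 width 253.4 316.2
```

The side and wrist views both put the actual fingertips about 27 mm above the reported TCP, and there's no contact force. I'll keep going down carefully and watch the force.

>>> {"op": "arm_command", "data": {"series": [{"tx":0,"ty":0,"tz":0.005,"ax":0,"ay":0,"az":0,"jaw":-1},{"tx":0,"ty":0,"tz":0.005,"ax":0,"ay":0,"az":0,"jaw":-1},{"tx":0,"ty":0,"tz":0.005,"ax":0,"ay":0,"az":0,"jaw":-1},{"tx":0,"ty":0,"tz":0.005,"ax":0,"ay":0,"az":0,"jaw":-1},{"tx":0,"ty":0,"tz":0,"ax":0,"ay":0,"az":0,"jaw":-1}]}}

```text
time_s: 4.6
position: [523.5, -258.5, 35.2]
ee_rot: [-0.0, 1.0, -0.019, -0.0]
ft_force: [-0.6, 0.3, 0.4]
opening: 0.002
finger_force: 0.0
```

Run:
```python
from rig import monitor, optics
import cv2,numpy as np
a=optics.get_image("side")["img"][120:190,240:350];b=optics.get_image("wrist")["img"][160:400,200:360]
a=cv2.resize(a,(480,306),interpolation=cv2.INTER_CUBIC); b=cv2.resize(b,(320,480))
c=np.zeros((480,800,3),np.uint8);c[:306,:480]=a;c[:,480:]=b
cv2.imwrite("pics/h3.png",c[:,:,::-1])
s=monitor.sense();print(s["position"],s["ft_force"])
```

```text
[ 523.77136427 -258.55408592   35.47942969] [-0.77325996 -0.2945524  -0.21560994]
```

View pics/h3.png

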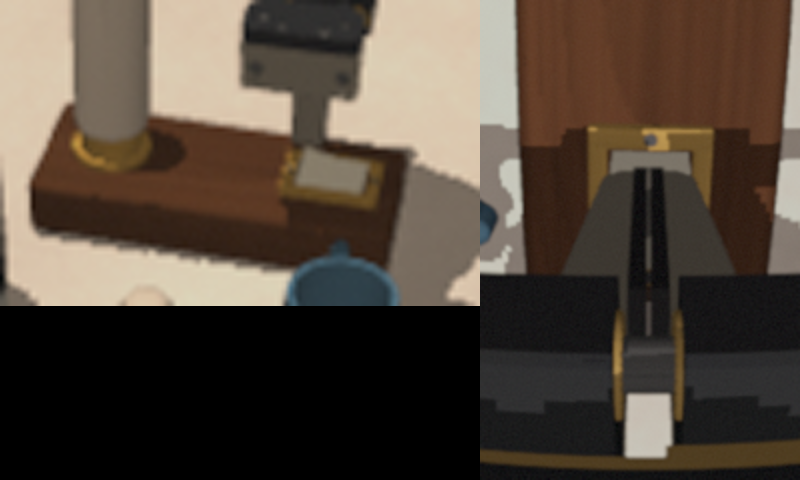

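The tips are still about 10 mm above the rocker (side view tip ~(310,142), rocker ~(335,168)). I'll continue.

>>> {"op": "arm_command", "data": {"series": [{"tx":0,"ty":0,"tz":0.004,"ax":0,"ay":0,"az":0,"jaw":-1},{"tx":0,"ty":0,"tz":0.004,"ax":0,"ay":0,"az":0,"jaw":-1},{"tx":0,"ty":0,"tz":0.004,"ax":0,"ay":0,"az":0,"jaw":-1},{"tx":0,"ty":0,"tz":0,"ax":0,"ay":0,"az":0,"jaw":-1}]}}

```text
time_s: 5.2
position: [523.6, -258.5, 28.0]
ee_rot: [-0.0, 1.0, -0.019, -0.0]
ft_force: [0.6, 0.3, 1.0]
opening: 0.004
finger_force: 0.0
```

>>> {"op": "arm_command", "data": {"series": [{"tx":0,"ty":0,"tz":0.003,"ax":0,"ay":0,"az":0,"jaw":-1},{"tx":0,"ty":0,"tz":0,"ax":0,"ay":0,"az":0,"jaw":-1}]}}

```text
time_s: 5.45
position: [523.7, -258.5, 26.4]
ee_rot: [-0.0, 1.0, -0.019, -0.0]
ft_force: [0.3, 0.3, 0.1]
opening: -0.0
finger_force: 0.0
```

>>> {"op": "arm_command", "data": {"series": [{"tx":0,"ty":0,"tz":0.003,"ax":0,"ay":0,"az":0,"jaw":-1},{"tx":0,"ty":0,"tz":0,"ax":0,"ay":0,"az":0,"jaw":-1}]}}

```text
time_s: 5.7
position: [523.7, -258.5, 24.6]
ee_rot: [-0.0, 1.0, -0.019, -0.0]
ft_force: [-0.3, -0.4, -0.3]
opening: 0.005
finger_force: 0.0
```

>>> {"op": "arm_command", "data": {"series": [{"tx":0,"ty":0,"tz":0.002,"ax":0,"ay":0,"az":0,"jaw":-1},{"tx":0,"ty":0,"tz":0,"ax":0,"ay":0,"az":0,"jaw":-1}]}}

```text
time_s: 5.95
position: [523.7, -258.6, 23.4]
ee_rot: [-0.0, 1.0, -0.019, -0.0]
ft_force: [0.6, -0.1, 0.3]
opening: 0.003
finger_force: 0.0
```

>>> {"op": "arm_command", "data": {"series": [{"tx":0,"ty":0,"tz":0.002,"ax":0,"ay":0,"az":0,"jaw":-1},{"tx":0,"ty":0,"tz":0,"ax":0,"ay":0,"az":0,"jaw":-1}]}}

```text
time_s: 6.2
position: [523.7, -258.5, 22.2]
ee_rot: [-0.0, 1.0, -0.019, -0.0]
ft_force: [-0.8, -0.4, -0.1]
opening: 0.003
finger_force: 0.0
```

>>> {"op": "arm_command", "data": {"series": [{"tx":0,"ty":0,"tz":0.002,"ax":0,"ay":0,"az":0,"jaw":-1},{"tx":0,"ty":0,"tz":0,"ax":0,"ay":0,"az":0,"jaw":-1}]}}

```text
time_s: 6.45
position: [523.7, -258.5, 21.0]
ee_rot: [-0.0, 1.0, -0.019, -0.0]
ft_force: [-1.5, -0.3, 1.1]
opening: 0.008
finger_force: 0.0
```

```bash
cat > look.py <<'E'
import sys
from rig import monitor, optics
import cv2,numpy as np
x0,y0=int(sys.argv[2]),int(sys.argv[3])
a=optics.get_image("side")["img"][y0:y0+70,x0:x0+110];b=optics.get_image("wrist")["img"][160:400,200:360]
a=cv2.resize(a,(480,306),interpolation=cv2.INTER_CUBIC); b=cv2.resize(b,(320,480))
c=np.zeros((480,800,3),np.uint8);c[:306,:480]=a;c[:,480:]=b
cv2.imwrite(f"pics/{sys.argv[1]}.png",c[:,:,::-1])
s=monitor.sense();print(s["position"],s["ft_force"])
E
python3 look.py h4 240 120
```

```text
[ 523.71253647 -258.55893028   21.07012528] [-0.54690018  1.06428579  0.34745936]
```

View pics/h4.png

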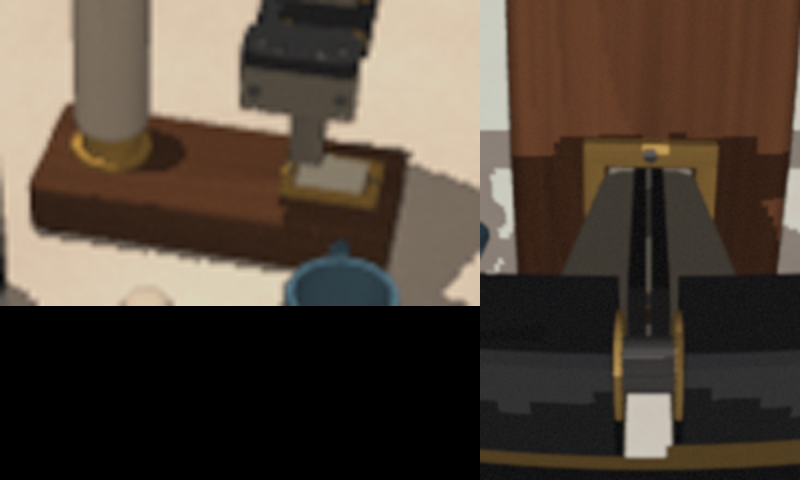

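The tips (309,160) look just above the rocker's raised end, and there's still no force. I'll go on in ~1.2 mm steps.

>>> {"op": "arm_command", "data": {"series": [{"tx":0,"ty":0,"tz":0.002,"ax":0,"ay":0,"az":0,"jaw":-1},{"tx":0,"ty":0,"tz":0,"ax":0,"ay":0,"az":0,"jaw":-1}]}}

```text
time_s: 6.8
position: [523.7, -258.5, 19.8]
ee_rot: [-0.0, 1.0, -0.019, -0.0]
ft_force: [0.2, 0.4, -0.1]
opening: 0.008
finger_force: 0.0
```

>>> {"op": "arm_command", "data": {"series": [{"tx":0,"ty":0,"tz":0.002,"ax":0,"ay":0,"az":0,"jaw":-1},{"tx":0,"ty":0,"tz":0,"ax":0,"ay":0,"az":0,"jaw":-1}]}}

```text
time_s: 7.05
position: [523.9, -258.6, 18.8]
ee_rot: [0.0, 1.0, -0.019, 0.0]
ft_force: [0.4, 0.3, 1.4]
opening: 0.009
finger_force: 0.7
```

>>> {"op": "arm_command", "data": {"series": [{"tx":0,"ty":0,"tz":0.002,"ax":0,"ay":0,"az":0,"jaw":-1},{"tx":0,"ty":0,"tz":0,"ax":0,"ay":0,"az":0,"jaw":-1}]}}

```text
time_s: 7.3
position: [524.3, -258.7, 17.7]
ee_rot: [0.0, 1.0, -0.019, 0.001]
ft_force: [1.4, 0.7, 2.5]
opening: 0.007
finger_force: 1.2
```

>>> {"op": "arm_command", "data": {"series": [{"tx":0,"ty":0,"tz":0.002,"ax":0,"ay":0,"az":0,"jaw":-1},{"tx":0,"ty":0,"tz":0,"ax":0,"ay":0,"az":0,"jaw":-1}]}}

```text
time_s: 7.55
position: [524.2, -258.8, 16.4]
ee_rot: [0.0, 1.0, -0.019, 0.0]
ft_force: [3.1, -0.3, 2.6]
opening: -0.0
finger_force: 1.5
```

>>> {"op": "arm_command", "data": {"series": [{"tx":0,"ty":0,"tz":0.002,"ax":0,"ay":0,"az":0,"jaw":-1},{"tx":0,"ty":0,"tz":0,"ax":0,"ay":0,"az":0,"jaw":-1}]}}

```text
time_s: 7.8
position: [523.7, -258.7, 15.0]
ee_rot: [0.0, 1.0, -0.019, -0.0]
ft_force: [2.5, -0.2, 3.4]
opening: 0.006
finger_force: 1.4
```

>>> {"op": "arm_command", "data": {"series": [{"tx":0,"ty":0,"tz":0.002,"ax":0,"ay":0,"az":0,"jaw":-1},{"tx":0,"ty":0,"tz":0,"ax":0,"ay":0,"az":0,"jaw":-1}]}}

```text
time_s: 8.05
position: [523.5, -258.5, 13.7]
ee_rot: [-0.0, 1.0, -0.019, -0.0]
ft_force: [1.1, -0.1, 2.8]
opening: 0.002
finger_force: 1.2
```

>>> {"op": "arm_command", "data": {"series": [{"tx":0,"ty":0,"tz":0.001,"ax":0,"ay":0,"az":0,"jaw":-1},{"tx":0,"ty":0,"tz":0,"ax":0,"ay":0,"az":0,"jaw":-1}]}}

```text
time_s: 8.3
position: [523.6, -258.5, 13.2]
ee_rot: [-0.0, 1.0, -0.019, -0.0]
ft_force: [1.5, -0.8, 1.5]
opening: 0.006
finger_force: 1.2
```

>>> {"op": "arm_command", "data": {"series": [{"tx":0,"ty":0,"tz":0.001,"ax":0,"ay":0,"az":0,"jaw":-1},{"tx":0,"ty":0,"tz":0,"ax":0,"ay":0,"az":0,"jaw":-1}]}}

```text
time_s: 8.55
position: [523.6, -258.5, 13.1]
ee_rot: [-0.0, 1.0, -0.019, -0.0]
ft_force: [-0.0, 0.2, 8.7]
opening: 0.003
finger_force: 4.2
```

>>> {"op": "arm_command", "data": {"series": [{"tx":0,"ty":0,"tz":0.001,"ax":0,"ay":0,"az":0,"jaw":-1},{"tx":0,"ty":0,"tz":0,"ax":0,"ay":0,"az":0,"jaw":-1}]}}

```text
time_s: 8.8
position: [523.7, -258.6, 13.0]
ee_rot: [0.0, 1.0, -0.019, -0.0]
ft_force: [-2.0, 0.6, 14.1]
opening: 0.003
finger_force: 7.1
```

>>> {"op": "arm_command", "data": {"series": [{"tx":0,"ty":0,"tz":0.001,"ax":0,"ay":0,"az":0,"jaw":-1},{"tx":0,"ty":0,"tz":0,"ax":0,"ay":0,"az":0,"jaw":-1}]}}

```text
time_s: 9.05
position: [523.7, -258.6, 12.9]
ee_rot: [0.0, 1.0, -0.019, -0.0]
ft_force: [-3.6, 1.9, 19.9]
opening: 0.01
finger_force: 10.0
```

Hard stop reached at ~20 N (reading 13, so the real tip is ~35.5 mm above the reading). Next I'll lift, back away from the cone's glass and cross to the globe lamp.

>>> {"op": "arm_command", "data": {"series": [{"tx":0,"ty":0,"tz":-0.02,"ax":0,"ay":0,"az":0,"jaw":-1},{"tx":0,"ty":0,"tz":-0.08,"ax":0,"ay":0,"az":0,"jaw":-1},{"tx":0,"ty":0,"tz":-0.08,"ax":0,"ay":0,"az":0,"jaw":-1},{"tx":-0.09,"ty":0,"tz":0,"ax":0,"ay":0,"az":0,"jaw":-1},{"tx":-0.09,"ty":0,"tz":0,"ax":0,"ay":0,"az":0,"jaw":-1},{"tx":0,"ty":-0.09,"tz":0,"ax":0,"ay":0,"az":-0.15,"jaw":-1},{"tx":0,"ty":-0.09,"tz":0,"ax":0,"ay":0,"az":0,"jaw":-1},{"tx":0,"ty":-0.09,"tz":0,"ax":0,"ay":0,"az":0,"jaw":-1}]}}

```text
time_s: 10.05
position: [412.7, -91.2, 119.4]
ee_rot: [-0.0, 1.0, 0.018, -0.001]
ft_force: [1.7, 0.4, 0.2]
opening: 0.007
finger_force: 0.0
```

>>> {"op": "arm_command", "data": {"series": [{"tx":0,"ty":-0.09,"tz":0,"ax":0,"ay":0,"az":0,"jaw":-1},{"tx":0,"ty":-0.09,"tz":0,"ax":0,"ay":0,"az":0,"jaw":-1},{"tx":0,"ty":-0.09,"tz":0,"ax":0,"ay":0,"az":0,"jaw":-1},{"tx":0,"ty":-0.09,"tz":0,"ax":0,"ay":0,"az":0,"jaw":-1},{"tx":0,"ty":-0.09,"tz":0,"ax":0,"ay":0,"az":0,"jaw":-1},{"tx":0,"ty":-0.09,"tz":0,"ax":0,"ay":0,"az":0,"jaw":-1},{"tx":0,"ty":0,"tz":0,"ax":0,"ay":0,"az":0,"jaw":-1}]}}

```text
time_s: 10.92
position: [401.2, 233.9, 119.3]
ee_rot: [-0.0, 1.0, 0.02, -0.0]
ft_force: [-0.2, -0.7, 0.6]
opening: 0.002
finger_force: 0.0
```

>>> {"op": "arm_command", "data": {"series": [{"tx":0.0475,"ty":-0.047,"tz":0,"ax":0,"ay":0,"az":0,"jaw":-1},{"tx":0,"ty":0,"tz":0.05,"ax":0,"ay":0,"az":0,"jaw":-1},{"tx":0,"ty":0,"tz":0.05,"ax":0,"ay":0,"az":0,"jaw":-1},{"tx":0,"ty":0,"tz":0.03,"ax":0,"ay":0,"az":0,"jaw":-1},{"tx":0,"ty":0,"tz":0,"ax":0,"ay":0,"az":0,"jaw":-1},{"tx":0,"ty":0,"tz":0,"ax":0,"ay":0,"az":0,"jaw":-1}]}}

```text
time_s: 11.68
position: [429.6, 259.9, 42.0]
ee_rot: [0.0, 1.0, 0.018, 0.0]
ft_force: [-0.0, -0.2, 0.6]
opening: 0.001
finger_force: 0.0
```

```bash
python3 look.py h5 270 300
python3 - <<'E'
import cv2,numpy as np,pickle
from rig import optics
i=optics.get_image("side")["img"][140:180,290:340]; j=pickle.load(open("d.pkl","rb"))["side"]["img"][140:180,290:340]
c=np.hstack([cv2.resize(x,(240,192),interpolation=cv2.INTER_CUBIC) for x in (j,i)])
p=cv2.imread("pics/h5.png"); p[-170:,:480]=c[:170,:,::-1]; cv2.imwrite("pics/h5b.png",p)
E
```

```text
[430.025208   260.42312591  42.41207386] [-0.46920523 -0.84396701 -0.48887627]
```

View pics/h5b.png

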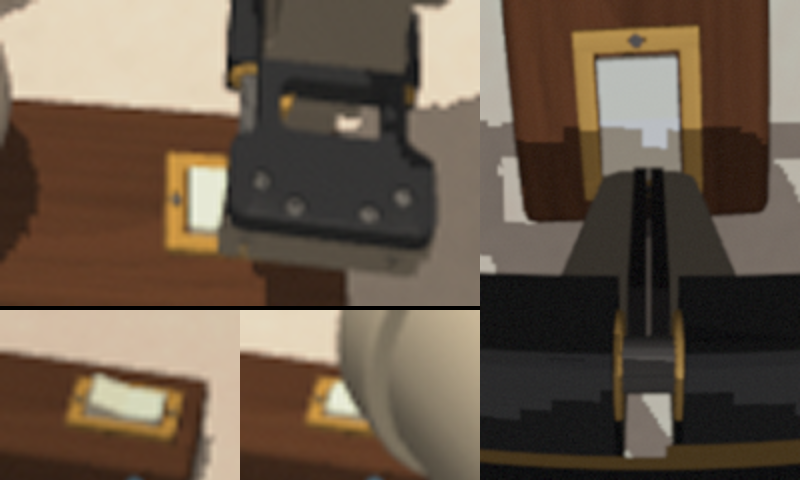

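The globe lamp's rocker sits about 3 mm toward +y of the tips (rocker ~641, tips ~650 in the wrist view). I'll correct that and descend.

>>> {"op": "arm_command", "data": {"series": [{"tx":-0.0025,"ty":-0.005,"tz":0.015,"ax":0,"ay":0,"az":0,"jaw":-1},{"tx":0,"ty":0,"tz":0.015,"ax":0,"ay":0,"az":0,"jaw":-1},{"tx":0,"ty":0,"tz":0.005,"ax":0,"ay":0,"az":0,"jaw":-1},{"tx":0,"ty":0,"tz":0.002,"ax":0,"ay":0,"az":0,"jaw":-1},{"tx":0,"ty":0,"tz":0.002,"ax":0,"ay":0,"az":0,"jaw":-1},{"tx":0,"ty":0,"tz":0,"ax":0,"ay":0,"az":0,"jaw":-1}]}}

```text
time_s: 12.58
position: [427.8, 263.4, 18.1]
ee_rot: [-0.0, 1.0, 0.018, 0.0]
ft_force: [-0.3, -0.8, 0.5]
opening: 0.005
finger_force: 0.5
```

>>> {"op": "arm_command", "data": {"series": [{"tx":0,"ty":0,"tz":0.002,"ax":0,"ay":0,"az":0,"jaw":-1},{"tx":0,"ty":0,"tz":0.002,"ax":0,"ay":0,"az":0,"jaw":-1},{"tx":0,"ty":0,"tz":0,"ax":0,"ay":0,"az":0,"jaw":-1}]}}

```text
time_s: 12.95
position: [427.9, 263.5, 15.6]
ee_rot: [-0.0, 1.0, 0.018, 0.0]
ft_force: [-1.8, -0.5, 2.4]
opening: 0.003
finger_force: 0.8
```

>>> {"op": "arm_command", "data": {"series": [{"tx":0,"ty":0,"tz":0.002,"ax":0,"ay":0,"az":0,"jaw":-1},{"tx":0,"ty":0,"tz":0,"ax":0,"ay":0,"az":0,"jaw":-1}]}}

```text
time_s: 13.2
position: [428.0, 263.5, 14.4]
ee_rot: [-0.0, 1.0, 0.018, 0.0]
ft_force: [0.1, 0.1, 1.7]
opening: 0.004
finger_force: 0.6
```

>>> {"op": "arm_command", "data": {"series": [{"tx":0,"ty":0,"tz":0.002,"ax":0,"ay":0,"az":0,"jaw":-1},{"tx":0,"ty":0,"tz":0,"ax":0,"ay":0,"az":0,"jaw":-1}]}}

```text
time_s: 13.45
position: [428.0, 263.5, 13.2]
ee_rot: [-0.0, 1.0, 0.018, 0.0]
ft_force: [0.0, 0.7, 0.2]
opening: 0.003
finger_force: 0.0
```

>>> {"op": "arm_command", "data": {"series": [{"tx":0,"ty":0,"tz":0.001,"ax":0,"ay":0,"az":0,"jaw":-1},{"tx":0,"ty":0,"tz":0,"ax":0,"ay":0,"az":0,"jaw":-1}]}}

```text
time_s: 13.7
position: [428.1, 263.5, 13.1]
ee_rot: [-0.0, 1.0, 0.018, 0.0]
ft_force: [-1.7, -1.6, 7.8]
opening: 0.003
finger_force: 4.0
```

>>> {"op": "arm_command", "data": {"series": [{"tx":0,"ty":0,"tz":0.001,"ax":0,"ay":0,"az":0,"jaw":-1},{"tx":0,"ty":0,"tz":0,"ax":0,"ay":0,"az":0,"jaw":-1}]}}

```text
time_s: 13.95
position: [428.2, 263.5, 13.0]
ee_rot: [-0.0, 1.0, 0.018, 0.0]
ft_force: [-4.3, -1.8, 14.8]
opening: 0.002
finger_force: 7.7
```

Hard stop reached. I'll lift straight up, draw back and check both switches.

>>> {"op": "arm_command", "data": {"series": [{"tx":0,"ty":0,"tz":-0.02,"ax":0,"ay":0,"az":0,"jaw":-1},{"tx":0,"ty":0,"tz":-0.09,"ax":0,"ay":0,"az":0,"jaw":-1},{"tx":0,"ty":0,"tz":-0.09,"ax":0,"ay":0,"az":0,"jaw":-1},{"tx":0,"ty":0,"tz":-0.09,"ax":0,"ay":0,"az":0,"jaw":-1},{"tx":-0.09,"ty":0,"tz":0,"ax":0,"ay":0,"az":0,"jaw":-1},{"tx":-0.09,"ty":0,"tz":0,"ax":0,"ay":0,"az":0,"jaw":-1},{"tx":0,"ty":0,"tz":0,"ax":0,"ay":0,"az":0,"jaw":-1},{"tx":0,"ty":0,"tz":0,"ax":0,"ay":0,"az":0,"jaw":-1}]}}

```text
time_s: 14.95
position: [320.7, 260.0, 186.7]
ee_rot: [-0.001, 1.0, 0.019, 0.001]
ft_force: [0.0, 0.5, 0.2]
opening: 0.003
finger_force: 0.0
```

Run:
```python
import cv2,numpy as np,pickle
from rig import optics,monitor
b=optics.get_image("side")["img"];a=pickle.load(open("d.pkl","rb"))["side"]["img"]
f=lambda im:np.vstack([cv2.resize(im[y:y+60,x:x+80],(380,285),interpolation=cv2.INTER_CUBIC) for x,y in((280,135),(285,320))])
cv2.imwrite("pics/end.png",np.hstack([f(a),f(b)])[:,:,::-1])
print(monitor.sense()["position"])
```

```text
[320.99668148 259.92740267 186.57544056]
```

View pics/end.png

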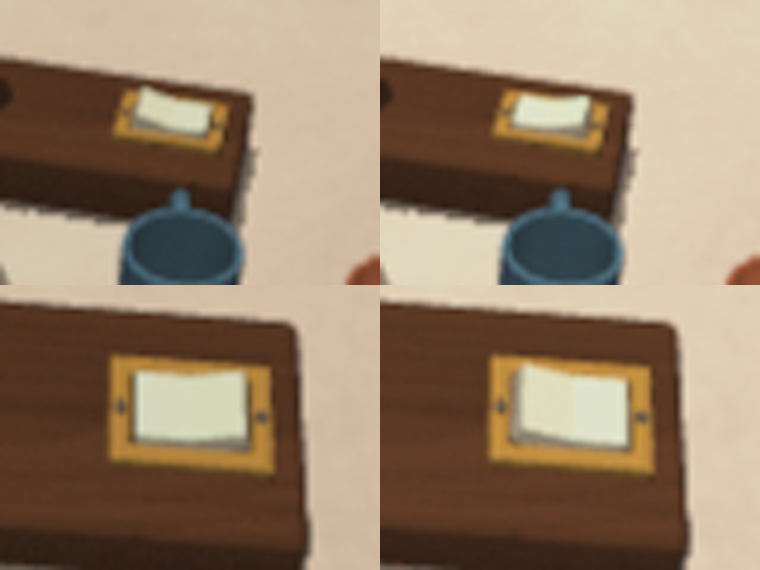

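Both rockers have tipped over: the tube lamp's near half is now raised and the globe lamp's far half is raised. The lamps haven't moved and the hand is clear.

```bash
python3 -c "
from rig import ctrl
print(ctrl.hand_in())"
```

```text
the job is handed in; nothing more can be done
None
```

The job is handed in with no verdict returned: the tube lamp's switch was pressed to its off stop and the ball lamp's to its on stop, the last camera picture shows both rockers over and those two lamps unmoved, and the hand is clear.

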